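# Stack scroll rollers on the V-cradle with a chocking spacer

### The arm

A 7-joint arm with a two-finger parallel gripper is mounted at the origin on the work surface. World frame = base frame: x ahead of the robot, y to its left, z up, the work surface at z = 0. Lengths are in mm, angles in rad, forces in N, time in s.
With the tool pointing down it reaches from about 400 to 875 mm from the base axis. Payload 4.4 kg.
Tool frame: the origin (TCP) lies where the fingers leave the gripper's body, on its centre line; the fingertips stand 73 mm ahead of it and the grasp point (between the pads) lies 54 mm ahead of it; z points along the fingers, y is the line along which they close (so a half turn about z gives the same grasp; the last joint's range is limited). The gripper opens to 85 mm and grips with 20 to 120 N. Pads are 22 mm wide; open, the fingers measure 114 mm over their backs; the gripper's body (76 mm by 85 mm) begins 54 mm behind the grasp point. The pads swing forward as they close: fully open they stand 13 mm farther back than shut.
Start: joints at [-1.413, 0.628, 0.038, 1.517, -0.027, 0.996, -0.02], TCP at [144.235, 633.808, 303.913] pointing down, gripper open.
Joint ranges: [-3.06, 3.06], [-0.37, 2.12], [-1.25, 1.32], [0.18, 2.47], [-1.1, 4.24], [0.23, 1.98], [-2.94, 2.94]. Speed limits (rad/s): [2.57, 2.57, 3.14, 3.14, 3.14, 3.14, 3.14].

### API

Orientations are given as [roll, pitch, yaw] about the fixed x, y, z axes, in that order (R = Rz(yaw) Ry(pitch) Rx(roll)).
In Python, from cell import ctrl gives the robot as it stands.
- The arm moves only by the tool send_rows, never from a script. Its argument "rows" is a list that holds one entry, the list of rows, each a list of 6 numbers: the shift along the tool's x, y, z in cm, then the turn, a rotation vector about the tool's x, y, z in rad. In form: [[[tx, ty, tz, wx, wy, wz], ...]]. A call has 1 to 10 rows; each row is the pose to reach, as a shift and turn from the pose commanded when the call began, along the tool's axes at that moment; what a row does not reach only later rows make up. A row lasts 1/10 s, in which the tool goes at most 50 mm and 8.59 degrees, less where a joint would pass 70% of its speed; a pose out of reach is approached as far as the arm can. A call with a gripper value outside its range is refused whole. "grip" is the closure in counts, from 0 (fully open) to 255 (shut), set as the call begins (left out, the last holds). The fingers move at their own pace and stop on an object; the grip force is fixed at half the most. Time passes only in rows, so rows that repeat a pose let the fingers close. It gives the time, the measured TCP pose, the force, the opening and the grip force at its end, in the units of the state.
- ctrl.read_state(): the state, without advancing time (a new reading comes with each control period).
- ctrl.get_image(name): name is "scene" or "top"; returns a dict with "pixels" (400x640x3 uint8, red, green, blue), "fx", "fy", "cx", "cy" (pixels), "extrinsics" (4x4, takes a point from camera to world coordinates). Camera axes: x right, y up, looking along -z (the intrinsics and any distortion apply to the point x, -y, -z); pixel columns grow to the right and rows downward; lengths in mm; the calibration is good to about 2 mm. A picture is of the moment at which its call begins. There is no depth.
- ctrl.finish_job(): hands the job in; it is judged then, once.
The state is a dict: "clock": time; "qpos": joint angles; "qd": joint speeds; "tau": joint torques, N m; "eef_pos": TCP position; "tool_rot": TCP orientation; "force": force on the tool from outside, world axes, zero at the start; "torque": the same for the moment, N m; "width": finger opening in mm; "gripper_force": force on a finger pad.
Only numpy, scipy, OpenCV 4.12 (cv2) and the standard library are available. Lean on these libraries where they do the work, as an engineer would, in place of code of your own. Each camera call takes 0.05 s, during which the arm holds its last target. There are 200 camera calls.

### The job

Stack the wooden scroll rollers on the V-cradle: lay the loose thick roller in the empty pair of V-notches beside the one already there, then set the notched spacer level across both, midway along them, so that its two lower notches straddle the rollers and chock them, and last lay the slim roller in the V on top of the spacer. Every roller lies centred lengthwise and parallel to the others; lower things into place and let go, never drop them, and do not knock over the ink jar or the water bowl.

Things in the scene. Friction and masses are not known exactly. Their poses are not given: they have to be found in the camera images.
- cradle: Fixed pale-wood cradle. Origin: centre of its underside, on the table; x along the rollers, z up. Base board 200 x 150 x 8 mm. Two cross bearers 20 mm thick at x = -80, +80 mm, 38 mm high, 144 mm wide in y, each with 90-degree V-notches at y = -42, +42 mm, bottoms at z = 16 mm. A seated thick roller's centre is at z = 41.5 mm. One pair of notches (either side) is taken, the other empty.
- laid_roller_c (a point): Centre of the roller already lying in one pair of the cradle's notches, the same shape and size as the loose thick roller; x along the roller (y, z turn as it rolls).
- thick_roller_c (a point): Centre of the loose thick roller: brown wood, 36 mm in diameter, 210 mm long plus a 15 mm long, 22 mm thick dark knob at each end (240 mm overall), about 160 g; x along it (y, z turn as it rolls). It lies level in its rest, centre 31.5 mm above the table.
- slim_roller_c (a point): Centre of the loose slim roller: brown wood, 26 mm in diameter, 180 mm long plus a 10 mm long dark knob at each end (200 mm overall), about 75 g; x along it (y, z turn as it rolls). It lies level in its rest, centre 24.4 mm above the table.
- rest_thick: Fixed dark-wood rest under the thick roller; origin on the table under its middle, x along the roller. Two notched strips at x = -60, +60 mm, 16 mm thick, 48 mm wide, 24 mm high, joined by a lath 20 mm wide and 3 mm high: the roller's middle is free for fingers.
- rest_slim: Fixed dark-wood rest under the slim roller; origin on the table under its middle, x along the roller. Two notched strips at x = -50, +50 mm, 16 mm thick, 40 mm wide, 20 mm high, joined by a lath 20 mm wide and 3 mm high.
- spacer_c (a point): Centre, 22 mm above the underside, of the loose pale-wood spacer (about 170 g, upright on the table); x along the rollers once in place (either way round fits), y its length, z up. Two battens at x = -26, +26 mm, each 10 mm thick and 136 mm long; grip it at y = 0 across their outer faces (62 mm, along x). Seated on two thick rollers this point is 28 mm above their centre lines.
- spacer_under (a point): Middle of the spacer's underside. From here the battens are 32 mm high, 44 mm at |y| under 26 mm, with 90-degree notches open downwards at y = -42, +42 mm, 39 mm wide and 19.5 mm deep. A web 24 mm wide in y, from z = 2 to 14 mm, joins them at y = 0.
- spacer_vee (a point): Where the slim roller's centre comes to lie in the spacer's top V (90 degrees, at y = 0, along x): 42.4 mm above its underside, 20.4 mm above its centre. V bottom 24 mm, rims 44 mm above the underside. Fingers holding the roller's middle pass down between the battens, 42 mm apart inside.
- ink_bottle_c (a point): Centre of a bystander: amber glass ink jar, 52 mm in diameter, 75 mm high, upright; z up.
- water_bowl_c (a point): Centre of a bystander: blue ceramic bowl, 84 mm in diameter, 40 mm high, upright; z up.
Things that resemble listed ones, but are neither listed nor needed, are in the scene too. What is shaped like the part that bears thick_roller_c but purple is not meant.

How it is judged (in metres and radians):
On the way, in this order (a step that is already met when the one before it is completed fails the run):
1. the thick roller lies in the empty pair of notches, beside the other one, and is let go (z of thick_roller_c in the frame of cradle between 0.03746 and 0.04546 m and x of thick_roller_c in the frame of cradle between -0.025 and 0.025 m and angle between the x axis of each of thick_roller_c, laid_roller_c and the x axis of cradle, either way round below 0.05 rad and (y of thick_roller_c in the frame of cradle between -0.046 and -0.038 m or y of thick_roller_c in the frame of cradle between 0.038 and 0.046 m) and z of laid_roller_c in the frame of cradle between 0.03746 and 0.04546 m and x of laid_roller_c in the frame of cradle between -0.025 and 0.025 m and (y of laid_roller_c in the frame of cradle between -0.046 and -0.038 m or y of laid_roller_c in the frame of cradle between 0.038 and 0.046 m) and contact force between the fingers and thick_roller below 0.05 N), for 0.2 s.
2. the spacer sits level across both thick rollers, midway along them, and is let go (z of thick_roller_c in the frame of cradle between 0.03746 and 0.04546 m and x of thick_roller_c in the frame of cradle between -0.025 and 0.025 m and angle between the x axis of each of thick_roller_c, laid_roller_c, spacer_c and the x axis of cradle, either way round below 0.05 rad and (y of thick_roller_c in the frame of cradle between -0.046 and -0.038 m or y of thick_roller_c in the frame of cradle between 0.038 and 0.046 m) and z of laid_roller_c in the frame of cradle between 0.03746 and 0.04546 m and x of laid_roller_c in the frame of cradle between -0.025 and 0.025 m and (y of laid_roller_c in the frame of cradle between -0.046 and -0.038 m or y of laid_roller_c in the frame of cradle between 0.038 and 0.046 m) and z of spacer_c in the frame of cradle between 0.06546 and 0.07346 m and y of spacer_c in the frame of cradle between -0.004 and 0.004 m and x of spacer_c in the frame of cradle between -0.025 and 0.025 m and angle between spacer_c's own z axis and vertical below 0.05 rad and contact force between the fingers and spacer below 0.05 N), for 0.2 s.
At the end, for the whole second after the job is handed in: Thick rollers in both notch pairs, spacer level on both, slim roller in its top V: each within 4 mm across and in height, 25 mm of the middle lengthwise, 0.05 rad in direction (slim 0.06; spacer tilt 0.05); all let go and at rest (0.02 m/s, 0.3 rad/s) (z of thick_roller_c in the frame of cradle between 0.03746 and 0.04546 m and x of thick_roller_c in the frame of cradle between -0.025 and 0.025 m and angle between the x axis of each of thick_roller_c, laid_roller_c, spacer_c and the x axis of cradle, either way round below 0.05 rad and (y of thick_roller_c in the frame of cradle between -0.046 and -0.038 m or y of thick_roller_c in the frame of cradle between 0.038 and 0.046 m) and z of laid_roller_c in the frame of cradle between 0.03746 and 0.04546 m and x of laid_roller_c in the frame of cradle between -0.025 and 0.025 m and (y of laid_roller_c in the frame of cradle between -0.046 and -0.038 m or y of laid_roller_c in the frame of cradle between 0.038 and 0.046 m) and z of spacer_c in the frame of cradle between 0.06546 and 0.07346 m and y of spacer_c in the frame of cradle between -0.004 and 0.004 m and x of spacer_c in the frame of cradle between -0.025 and 0.025 m and angle between spacer_c's own z axis and vertical below 0.05 rad and z of slim_roller_c in the frame of spacer_c between 0.01638 and 0.02438 m and y of slim_roller_c in the frame of spacer_c between -0.004 and 0.004 m and x of slim_roller_c in the frame of spacer_c between -0.025 and 0.025 m and angle between the x axis of slim_roller_c and the x axis of spacer_c, either way round below 0.06 rad and linear speed of each of thick_roller, laid_roller, spacer, slim_roller below 0.02 m/s and angular speed of each of thick_roller, laid_roller, spacer, slim_roller below 0.3 rad/s); the robot touches nothing.
It fails at once if the thick roller is dropped or flung: moves faster than 0.5 m/s while out of the fingers (a fall of more than about 12 mm) (linear speed of thick_roller above 0.5 m/s and contact force between the fingers and thick_roller below 0.05 N).
It fails at once if the roller already in the cradle is dropped or flung: moves faster than 0.5 m/s while out of the fingers (a fall of more than about 12 mm) (linear speed of laid_roller above 0.5 m/s and contact force between the fingers and laid_roller below 0.05 N).
It fails at once if the spacer is dropped or flung: moves faster than 0.5 m/s while out of the fingers (a fall of more than about 12 mm) (linear speed of spacer above 0.5 m/s and contact force between the fingers and spacer below 0.05 N).
It fails at once if the slim roller is dropped or flung: moves faster than 0.5 m/s while out of the fingers (a fall of more than about 12 mm) (linear speed of slim_roller above 0.5 m/s and contact force between the fingers and slim_roller below 0.05 N).
It fails at once if the ink jar or the water bowl is knocked over (tilted more than 0.6 rad) (angle between any of ink_bottle_c, water_bowl_c's own z axis and vertical above 0.6 rad).
It also fails if it takes over 72 s, if anything falls off the work surface, if the arm or the gripper's body presses on something with over 40 N, if the wrist force passes 120 N, or if a joint passes its speed limit or range.

## Working session

There is one attempt and no reset: what is moved stays moved. The work goes in short steps, Python scripts to look and compute and a tool call to move; the robot and the scene stay as the last step left them, time stands still between calls to the robot, and variables do not carry over. Pictures are saved under pics/ and viewed, at most 13 in all, crops included, and the job is handed in when it is done.

Besides the shell and the picture viewer there is one more tool, called after ">>>" by a JSON object that holds its "api" and its "payload". send_rows: Moves the arm, as the interface text tells. Its arguments: {"type":"object","properties":{"rows":{"type":"array","items":{"type":"array","items":{"type":"array","items":{"type":"number"}}}},"grip":{"type":"number"}},"required":["rows"]}

```bash
mkdir -p pics; cat > h.py <<'E'
import numpy as np, cv2
from cell import ctrl
def shot(n):
    d=ctrl.get_image(n); im=cv2.cvtColor(np.asarray(d["pixels"],np.uint8),cv2.COLOR_RGB2BGR); return d,im
def ray(d,u,v):
    E=np.array(d["extrinsics"]); r=E[:3,:3]@np.array([(u-d["cx"])/d["fx"],-(v-d["cy"])/d["fy"],-1.]); return E[:3,3],r
def onz(d,u,v,z):
    o,r=ray(d,u,v); return o+r*(z-o[2])/r[2]
def proj(d,p):
    E=np.array(d["extrinsics"]); c=E[:3,:3].T@(np.array(p)-E[:3,3]); return d["cx"]+d["fx"]*c[0]/-c[2], d["cy"]-d["fy"]*c[1]/-c[2]
E
python3 - <<'E'
from h import *
for n in("top","scene"):
    d,im=shot(n); cv2.imwrite(f"pics/{n}0.png",im); print(n,d["fx"],d["fy"],d["cx"],d["cy"],[k for k in d]); print(np.round(d["extrinsics"],3))
print(ctrl.read_state())
E
```

```text
top 453.04503081838993 453.04503081838993 317.06835374166525 201.07307100865225 ['pixels', 'fx', 'fy', 'cx', 'cy', 'extrinsics']
[[-1.300000e-02  9.840000e-01 -1.760000e-01  2.611910e+02]
 [-1.000000e+00 -1.400000e-02 -3.000000e-03  6.070000e-01]
 [-5.000000e-03  1.760000e-01  9.840000e-01  1.206191e+03]
 [ 0.000000e+00  0.000000e+00  0.000000e+00  1.000000e+00]]
scene 361.5364618255296 361.5364618255296 322.96470811736344 202.61025671205175 ['pixels', 'fx', 'fy', 'cx', 'cy', 'extrinsics']
[[ 8.50000e-01 -3.55000e-01  3.89000e-01  8.03503e+02]
 [ 5.26000e-01  5.51000e-01 -6.48000e-01 -5.58809e+02]
 [ 1.50000e-02  7.55000e-01  6.55000e-01  6.36112e+02]
 [ 0.00000e+00  0.00000e+00  0.00000e+00  1.00000e+00]]
{'clock': 0.1, 'qpos': array([-1.41280093,  0.62924896,  0.03845393,  1.518297  , -0.0269837 ,
        0.99628704, -0.01998604]), 'qd': array([-8.63306824e-05, -2.94622591e-03, -5.26971359e-04, -4.78705211e-03,
        2.81764857e-03, -8.01993366e-04,  8.01778532e-04]), 'tau': array([ 3.33400501e-03, -5.64528072e+01,  1.23045590e+00, -1.93974137e+01,
        1.12526072e-02,  5.32980688e-03,  2.76123231e-06]), 'eef_pos': array([144.13485754, 633.36017328, 303.07485924]), 'tool_rot': array([-3.13987093e+00,  3.67461106e-05,  2.91781204e+00]), 'force': array([0.8259948 , 0.11255832, 0.92955346]), 'torque': array([ 0.03270524, -0.01211667,  0.00786796]), 'gripper_force': 0.0, 'width': 85.08565883146714}
```

View pics/top0.png

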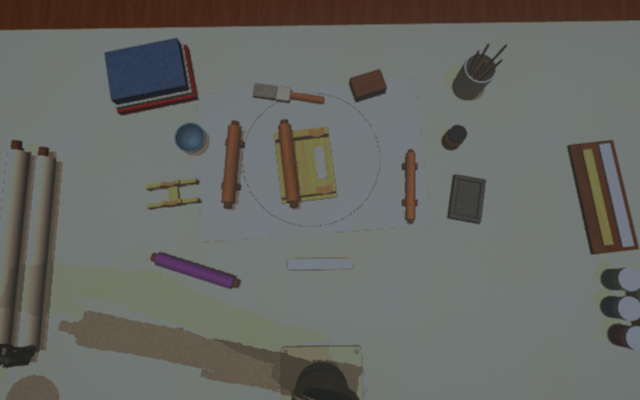

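View pics/scene0.png

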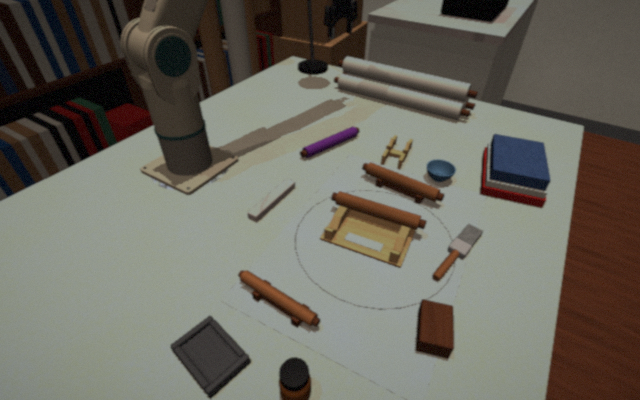

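Top view: the loose thick roller is in its rest at (232,165). The laid roller is at (289,163) in the cradle (305,163), with the empty notches on its right. The slim roller is at (410,186), the spacer at (173,193), the bowl at (190,138) and the ink jar at (455,137).

Could be taken for the thick roller: purple roller (195,270), laid roller (289,163), slim roller (410,186), pale scrolls (15,245)/(43,245) and the brush handle (305,98). By description I choose (232,165), brown and in a rest. I'll check that in a close crop.

```bash
python3 - <<'E'
from h import *
d,im=shot("top"); 
c=im[110:235,140:345]; cv2.imwrite("pics/crop1.png",cv2.resize(cv2.convertScaleAbs(c,alpha=1.6),None,fx=3.9,fy=3.9,interpolation=cv2.INTER_CUBIC))
hsv=cv2.cvtColor(im,cv2.COLOR_BGR2HSV)
for n,(u,v) in dict(roll=(232,165),laid=(289,163),slim=(410,186),sp=(173,193),spb=(173,183),cr=(312,180),crb=(328,150),tab=(260,220)).items(): print(n,hsv[v,u],hsv[v,u-3:u+4,0])
E
```

```text
roll [ 11 132  93] [12 12 12 11 11 11 10]
laid [ 12 145 100] [12 12 13 12 11 12 12]
slim [ 12 143 114] [11 11 11 12 12 12 12]
sp [ 33  99 118] [28 30 31 33 32 31 30]
spb [ 17 126 115] [16 17 17 17 17 17 20]
cr [ 30  96 114] [27 27 28 30 31 29 29]
crb [ 31 101 116] [ 26  27  29  31  31  30 100]
tab [104  22 125] [105 105 108 104 105 108 104]
```

View pics/crop1.png

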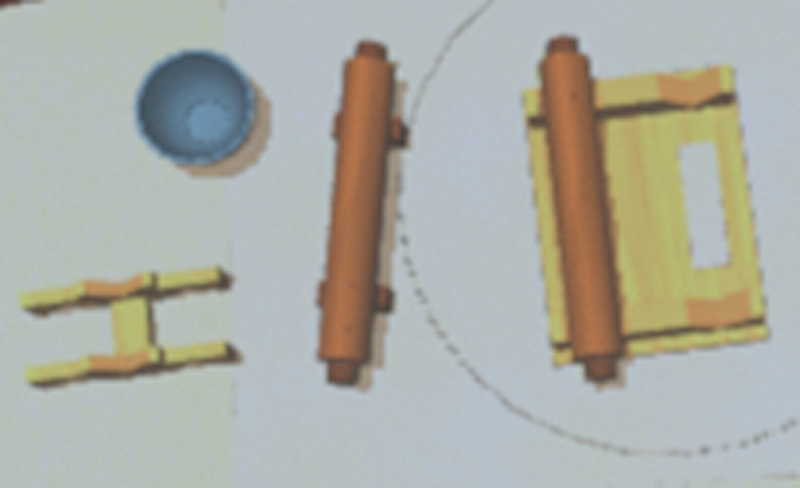

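The crop confirms it: the brown roller at crop (355,210) lies in dark rest strips. The empty notches are at crop (690,90)–(718,308), and the spacer is an H at crop (127,325).

```bash
cat >> h.py <<'E'
def comp(m,u,v):
    _,l=cv2.connectedComponents(m.astype(np.uint8)); k=l[v-4:v+5,u-4:u+5]; k=np.bincount(k[k>0]).argmax(); return l==k
def roller(d,im,u,v,z,L,r):
    hsv=cv2.cvtColor(im,cv2.COLOR_BGR2HSV).astype(int); m=comp((hsv[...,0]<=16)&(hsv[...,1]>85),u,v)
    vs,us=np.nonzero(m); P=np.array([onz(d,a,b,z)[:2] for a,b in zip(us,vs)])
    c=P.mean(0)
    for _ in range(6):
        q=P-c
        if _==0: ax=np.linalg.svd(q,full_matrices=False)[2][0]; ax=ax*np.sign(ax[0])
        n=np.array([-ax[1],ax[0]]); s=q@ax; t=q@n
        xs=np.arange(-36,37,6.); k=[t[abs(s-x)<4] for x in xs]; mid=np.array([(a.max()+a.min())/2 for a in k]); w=np.mean([a.max()-a.min() for a in k])
        f=np.polyfit(xs,mid,1); ax=ax+f[0]*n; ax/=np.linalg.norm(ax); c=c+n*f[1]
        near=abs((P-c)@np.array([-ax[1],ax[0]]))<r; e=((P-c)@ax)[near]; c=c+ax*(e.max()+e.min())/2
    return np.r_[c,z],np.arctan2(ax[1],ax[0]),e.max()-e.min(),w
E
cat > m.py <<'E'
from h import *
d,im=shot("top")
for n,u,v,z,L,r in(("thick",232,165,31.5,240,11),("laid",289,163,41.5,240,11),("slim",410,186,24.4,200,8)):
    print(n,*[np.round(x,3) for x in roller(d,im,u,v,z,L,r)])
lc,la,_,_=roller(d,im,289,163,41.5,240,11); ax=np.array([np.cos(la),np.sin(la)]); n=np.array([-ax[1],ax[0]])
hsv=cv2.cvtColor(im,cv2.COLOR_BGR2HSV).astype(int); Y=(hsv[...,0]>=15)&(hsv[...,0]<=40)&(hsv[...,1]>60)
vs,us=np.nonzero(comp(Y,312,180)); P=np.array([onz(d,a,b,8)[:2] for a,b in zip(us,vs)])-lc[:2]
for t in range(-115,0,12):
    k=abs(P@n-t)<4
    if k.any(): e=(P@ax)[k]; print("cr",t,round(e.min()),round(e.max()),k.sum())
print("t range",np.percentile(P@n,[0,1,99,100]))
vs,us=np.nonzero(comp(Y,173,193)); vv=hsv[vs,us,2]
P=np.array([onz(d,a,b,34)[:2] for a,b in zip(us,vs)]).astype(np.float32)
print("spacer n",len(P),"Vpct",np.percentile(vv,[5,25,50,75,95]),cv2.minAreaRect(P))
c,(a,b),g=cv2.minAreaRect(P); th=np.deg2rad(g); 
if a>b: th+=np.pi/2
X=np.array([np.cos(th),np.sin(th)]); X*=np.sign(X[0]); N=np.array([-X[1],X[0]]); q=P-np.array(c)
for s in(1,-1):
    for t in range(-65,66,10):
        k=(abs(q@N-t)<4)&(s*(q@X)>15); e=(q@X)[k]; print(s,t,np.round([e.min(),e.max()],1) if k.any() else None)
print("X",X,np.arctan2(X[1],X[0]))
E
python3 m.py
```

```text
thick [577.129 233.801  31.5  ] -0.074 237.643 29.32
laid [575.421  76.855  41.5  ] 0.121 237.488 35.906
slim [ 512.163 -244.975   24.4  ] -0.059 193.657 20.701
cr -115 -99 95 85
cr -103 -103 96 198
cr -91 -102 95 110
cr -79 -102 96 112
cr -67 -101 95 181
cr -55 -102 97 209
cr -43 -101 96 203
cr -31 -102 97 210
cr -19 -100 99 194
t range [-115.02619639 -113.48099054  -15.99800529  -14.33291137]
spacer n 637 Vpct [ 62.  91. 114. 115. 117.] ((497.8664855957031, 387.6651306152344), (67.58219909667969, 137.86492919921875), 6.451343536376953)
1 -65 [18.6 30.1]
1 -55 [19.6 31.5]
1 -45 [20.9 31.8]
1 -35 [19.6 31.1]
1 -25 [20.9 31.8]
1 -15 [16.5 33.8]
1 -5 [15.2 31.4]
1 5 [16.5 28. ]
1 15 [17.5 32.1]
1 25 [16.2 33.4]
1 35 [20.2 31.4]
1 45 [18.8 30.3]
1 55 [17.5 29. ]
1 65 [21.2 30.3]
-1 -65 [-32.5 -21.8]
-1 -55 [-31.8 -20.4]
-1 -45 [-30.8 -19.8]
-1 -35 [-31.5 -20.4]
-1 -25 [-30.8 -20.1]
-1 -15 [-31.8 -15.4]
-1 -5 [-33.1 -16.8]
-1 5 [-32.5 -15.8]
-1 15 [-31.1 -19.5]
-1 25 [-31.8 -18.5]
-1 35 [-31.1 -20.5]
-1 45 [-32.5 -21.1]
-1 55 [-33.8 -22.5]
-1 65 [-30.1 -21.5]
X [0.99366763 0.11235942] 0.11259718588703241
```

```bash
python3 - <<'E'
from h import *
d,im=shot("top"); hsv=cv2.cvtColor(im,cv2.COLOR_BGR2HSV)
for v,a,b in((165,220,246),(163,277,303),(186,400,422)):
    print(v,a); print(hsv[v,a:b].T)
E
```

```text
165 220
[[ 84  90  90  98  10  11  11  11  11  12  12  11  12  11  11  11  10  12
   16  17  15  20  98 103 100 101]
 [ 11  11  13  17   8 110 140 140 140 144 141 133 133 126 121 107  96  66
   49  49  47  25  11  17  19  17]
 [118 119 120 121 102  86  95 102 104 103 101  98  94  89  82  74  64  58
   78  98  98  91  91 108 122 123]]
163 277
[[ 28  27  28  27  23  15  12  11  12  11  12  12  11  12  12  12  12  11
   14  16  22  26  26  27  26  25]
 [ 35 101 104 105 108 112 121 132 141 145 152 143 140 135 135 129 121 101
   99 113 112 107 106 104 105 106]
 [108 114 115 114 104  84  82  91 101 107 106 105 100  96  91  87  78  68
   72  86 105 114 115 115 114 115]]
186 400
[[100  94  60  44  42  15   9  11  11  12  12  12  11  12   9  10  98 101
   98  90  98  98]
 [ 19  15  11  24  25  39  89 120 133 139 143 145 141 140 108  16  17  16
   17  13  17  17]
 [123 121 120 119 103  66  69  89 100 108 114 116 114 104  90  98 121 124
  122 121 122 122]]
```

```bash
cat > g.py <<'E'
import sys
from h import *
from scipy.spatial.transform import Rotation as R
def go(x,y,z,yaw):
    s=ctrl.read_state(); A=R.from_euler("xyz",s["tool_rot"]); t=R.from_euler("xyz",[np.pi,0,yaw])
    dp=A.inv().apply(np.array([x,y,z])-s["eef_pos"])/10; w=(A.inv()*t).as_rotvec()
    print("shift cm",np.round(dp,2),"turn",np.round(w,3),"| eef",np.round(s["eef_pos"],1),np.round(s["tool_rot"],3),"w",round(s["width"],1),"F",np.round(s["force"],1),"t",s["clock"],"q",np.round(s["qpos"],2))
if __name__=="__main__": go(*map(float,sys.argv[1:5]))
E
python3 g.py 577.3 232.3 180 3.068
```

```text
shift cm [-51.14 -29.51  12.37] turn [-0.001 -0.    -0.15 ] | eef [144.2 633.6 303.5] [-3.141 -0.     2.918] w 85.3 F [-0.1  0.2  0.4] t 0.25 q [-1.41  0.63  0.04  1.52 -0.03  1.   -0.02]
```

>>> {"api": "send_rows", "payload": {"rows": [[[-4,-2.3,0.5,0,0,0],[-8,-4.6,1,0,0,0],[-12,-6.9,1.5,0,0,-0.02],[-16,-9.2,2,0,0,-0.04],[-20,-11.5,3,0,0,-0.06],[-24,-13.8,4,0,0,-0.08],[-28,-16.1,5,0,0,-0.1],[-32,-18.4,6,0,0,-0.12],[-36,-20.7,7,0,0,-0.14],[-40,-23,8,0,0,-0.15]]], "grip": 0}}

```text
clock: 1.25
eef_pos: [484.4, 319.4, 223.6]
tool_rot: [3.141, 0.0, 3.069]
force: [0.7, 0.9, 0.6]
width: 85.8
gripper_force: 0.0
```

```bash
python3 g.py 577.3 232.3 150 3.068
```

```text
shift cm [-9.9  -8.01  7.36] turn [0.    0.    0.001] | eef [484.4 319.4 223.6] [3.141 0.    3.069] w 85.8 F [0.7 0.9 0.6] t 1.25 q [-0.62  0.63 -0.03  1.8   0.02  0.72  0.85]
```

>>> {"api": "send_rows", "payload": {"rows": [[[-3,-2.5,2.5,0,0,0],[-6,-5,5,0,0,0],[-9,-7.5,7,0,0,0],[-9.9,-8,7.4,0,0,0],[-9.9,-8,7.4,0,0,0]]]}}

```text
clock: 1.75
eef_pos: [577.2, 231.3, 148.8]
tool_rot: [-3.14, -0.001, 3.064]
force: [-0.8, -0.9, -0.2]
width: 85.2
gripper_force: 0.0
```

```bash
python3 g.py 577.3 232.3 86 3.068; python3 - <<'E'
from h import *
s=ctrl.read_state(); p=s["eef_pos"]+[0,0,-65]
d,im=shot("top"); d2,im2=shot("scene")
u,v=map(int,proj(d,p)); a=cv2.resize(im[v-60:v+60,u-60:u+60],(390,390),interpolation=3)
u,v=map(int,proj(d2,p)); b=cv2.resize(im2[v-60:v+60,u-60:u+60],(390,390),interpolation=3)
cv2.imwrite("pics/c2.png",cv2.convertScaleAbs(np.hstack([a,b]),alpha=1.6)); print(proj(d,p),proj(d2,p))
E
```

```text
shift cm [-0.01  0.11  6.28] turn [-0.002 -0.001 -0.004] | eef [577.2 231.3 148.8] [-3.140e+00 -1.000e-03  3.064e+00] w 85.2 F [-0.8 -0.9 -0.2] t 1.75 q [-0.4   0.78 -0.04  1.72  0.05  0.64  1.03]
(np.float64(227.6683071226406), np.float64(157.94121501733824)) (np.float64(403.6812270397141), np.float64(165.67323252036766))
```

View pics/c2.png

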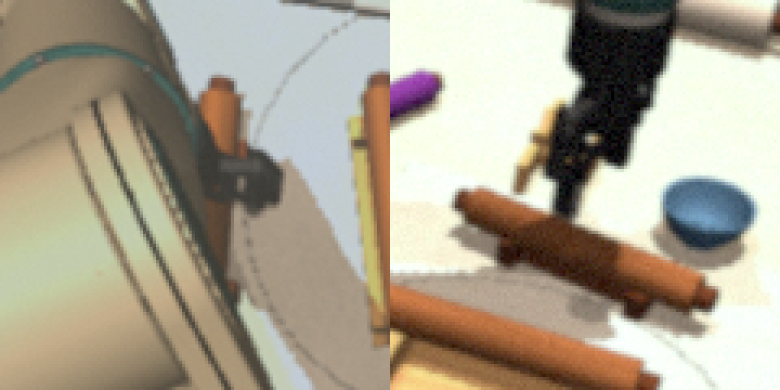

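The scene view shows the near finger at (565,190) in front of the roller's middle, and the top view agrees on the lengthwise position. Descending.

>>> {"api": "send_rows", "payload": {"rows": [[[0,0.1,1,0,0,0],[0,0.1,2,0,0,0],[0,0.1,3,0,0,0],[0,0.1,4,0,0,0],[0,0.1,5,0,0,0],[0,0.1,5.8,0,0,0],[0,0.1,6.3,0,0,0],[0,0.1,6.3,0,0,0]]]}}

```text
clock: 2.65
eef_pos: [575.7, 234.4, 86.0]
tool_rot: [-3.141, -0.001, 3.068]
force: [-0.1, -0.4, 0.4]
width: 85.2
gripper_force: 0.0
```

>>> {"api": "send_rows", "payload": {"rows": [[[0,0,0,0,0,0],[0,0,0,0,0,0],[0,0,0,0,0,0],[0,0,0,0,0,0],[0,0,0,0,0,0],[0,0,0,0,0,0],[0,0,0,0,0,0],[0,0,0,0,0,0]]], "grip": 255}}

```text
clock: 3.45
eef_pos: [576.4, 233.0, 87.8]
tool_rot: [-3.139, 0.0, 3.067]
force: [-1.2, -4.2, 5.6]
width: 34.1
gripper_force: 59.2
```

>>> {"api": "send_rows", "payload": {"rows": [[[0,0,-0.5,0,0,0],[0,0,-1.5,0,0,0],[0,0,-2.5,0,0,0],[0,0,-4,0,0,0],[0,0,-5.5,0,0,0],[0,0,-7,0,0,0],[0,0,-7,0,0,0],[0,0,-7,0,0,0]]]}}

```text
clock: 4.25
eef_pos: [576.3, 234.7, 157.6]
tool_rot: [3.141, 0.001, 3.068]
force: [0.2, 0.3, -1.5]
width: 34.1
gripper_force: 59.8
```

```bash
python3 g.py 582.8 -4.8 156 3.263; python3 - <<'E'
from h import *
d,im=shot("scene"); cv2.imwrite("pics/s3.png",cv2.convertScaleAbs(cv2.resize(im[80:300,260:500],None,fx=2.5,fy=2.5,interpolation=3),alpha=1.6))
E
```

```text
shift cm [ -2.42 -23.84   0.15] turn [ 0.     0.001 -0.195] | eef [576.3 234.7 157.6] [3.141e+00 1.000e-03 3.068e+00] w 34.1 F [ 0.2  0.3 -1.5] t 4.25 q [-0.41  0.77 -0.04  1.72  0.04  0.66  1.03]
```

View pics/s3.png

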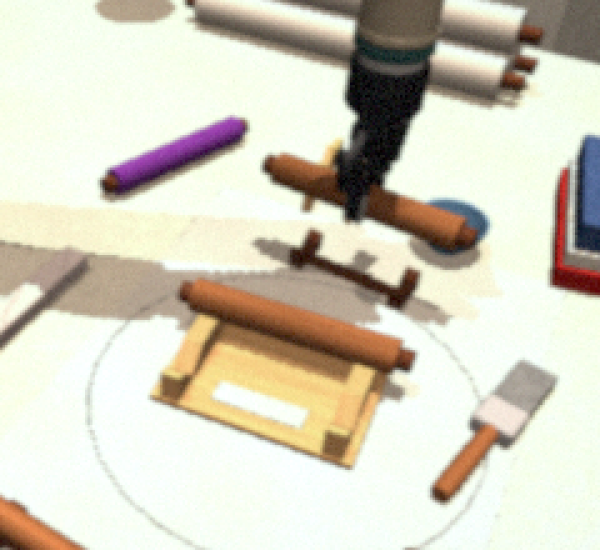

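The roller is held level above its empty rest, and the empty notches face the camera at (175,380)/(337,440).

>>> {"api": "send_rows", "payload": {"rows": [[[-0.2,-2,0,0,0,-0.02],[-0.5,-5,0,0,0,-0.05],[-0.8,-8,0,0,0,-0.08],[-1.1,-11,0,0,0,-0.11],[-1.4,-14,0,0,0,-0.13],[-1.7,-17,0,0,0,-0.15],[-2,-20,0,0,0,-0.17],[-2.2,-22,0,0,0,-0.185],[-2.4,-23.4,0,0,0,-0.195],[-2.4,-23.85,0,0,0,-0.195]]]}}

```text
clock: 5.3
eef_pos: [582.3, -6.9, 156.3]
tool_rot: [-3.141, -0.001, -3.023]
force: [0.8, 0.3, -0.8]
width: 34.2
gripper_force: 59.9
```

```bash
python3 g.py 582.8 -4.8 97.5 3.263; python3 - <<'E'
from h import *
for n in("scene","top"):
    d,im=shot(n); print(n,proj(d,[582.8,-4.8,41.5]));
    if n=="scene": a=cv2.resize(im[150:300,300:450],(390,390),interpolation=3)
    else: b=cv2.resize(im[90:240,230:380],(390,390),interpolation=3)
cv2.imwrite("pics/c4.png",cv2.convertScaleAbs(np.hstack([a,b]),alpha=1.6))
E
```

```text
shift cm [-0.08  0.2   5.88] turn [-0.001 -0.001 -0.003] | eef [582.3  -6.9 156.3] [-3.141e+00 -1.000e-03 -3.023e+00] w 34.2 F [ 0.8  0.3 -0.8] t 5.3 q [ 0.05  0.73 -0.13  1.83  0.16  0.59  1.5 ]
scene (np.float64(363.9735490437814), np.float64(231.1103126566506))
top (np.float64(319.73915921537196), np.float64(158.91471594678904))
```

View pics/c4.png

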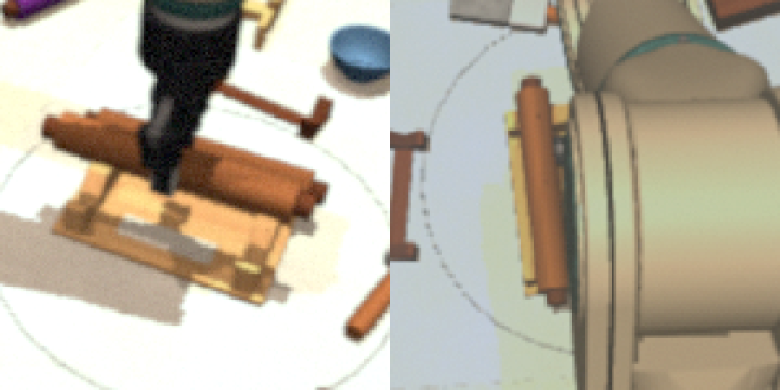

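Both rollers look parallel. The held roller occludes the laid one in the scene view, and the empty slot projects to crop (166,211), which fits the notches. Lowering.

>>> {"api": "send_rows", "payload": {"rows": [[[0,0.1,1,0,0,0],[0,0.1,2,0,0,0],[0,0.1,3,0,0,0],[0,0.1,4,0,0,0],[0,0.1,4.5,0,0,0],[0,0.1,4.9,0,0,0],[0,0.1,5.2,0,0,0],[0,0.1,5.2,0,0,0]]]}}

```text
clock: 6.2
eef_pos: [582.3, -4.0, 104.6]
tool_rot: [3.142, -0.0, -3.021]
force: [-1.2, -0.4, -1.2]
width: 33.9
gripper_force: 59.9
```

>>> {"api": "send_rows", "payload": {"rows": [[[0,0,0.2,0,0,0],[0,0,0.4,0,0,0],[0,0,0.6,0,0,0],[0,0,0.6,0,0,0],[0,0,0.6,0,0,0]]]}}

```text
clock: 6.7
eef_pos: [582.6, -4.3, 99.1]
tool_rot: [-3.141, 0.001, -3.021]
force: [-0.8, -0.9, -0.5]
width: 34.1
gripper_force: 60.1
```

>>> {"api": "send_rows", "payload": {"rows": [[[0,0,0.1,0,0,0],[0,0,0.2,0,0,0],[0,0,0.2,0,0,0],[0,0,0.2,0,0,0]]]}}

```text
clock: 7.1
eef_pos: [582.7, -4.6, 98.4]
tool_rot: [-3.141, 0.001, -3.022]
force: [-1.9, -1.5, 11.4]
width: 34.8
gripper_force: 61.3
```

>>> {"api": "send_rows", "payload": {"rows": [[[0,0,0,0,0,0],[0,0,0,0,0,0],[0,0,0,0,0,0],[0,0,0,0,0,0],[0,0,0,0,0,0]]], "grip": 70}}

```text
clock: 7.6
eef_pos: [582.2, -3.8, 96.6]
tool_rot: [3.141, -0.0, -3.02]
force: [0.0, -0.3, -0.4]
width: 61.9
gripper_force: 0.0
```

>>> {"api": "send_rows", "payload": {"rows": [[[0,0,-0.5,0,0,0],[0,0,-2,0,0,0],[0,0,-4,0,0,0],[0,0,-6,0,0,0],[0,0,-8,0,0,0],[0,0,-10,0,0,0]]]}}

```text
clock: 8.2
eef_pos: [582.5, -4.0, 199.1]
tool_rot: [-3.141, 0.001, -3.02]
force: [0.7, 1.5, 1.2]
width: 61.8
gripper_force: 0.0
```

```bash
python3 g.py 497.9 387.7 190 1.684
```

```text
shift cm [ 3.66 39.9   0.9 ] turn [1.000e-03 1.000e-03 1.579e+00] | eef [582.5  -4.  199.1] [-3.141e+00  1.000e-03 -3.020e+00] w 61.8 F [0.7 1.5 1.2] t 8.2 q [ 0.05  0.67 -0.15  1.81  0.15  0.68  1.51]
```

>>> {"api": "send_rows", "payload": {"rows": [[[0.3,3,0,0,0,0.13],[0.7,7,0,0,0,0.27],[1.1,11.5,0,0,0,0.41],[1.5,16,0,0,0,0.55],[1.9,20.5,0.2,0,0,0.69],[2.3,25,0.4,0,0,0.83],[2.7,29.5,0.6,0,0,0.97],[3.1,34,0.8,0,0,1.11],[3.5,38,0.9,0,0,1.25],[3.7,39.9,0.9,0,0,1.39]]], "grip": 0}}

```text
clock: 9.2
eef_pos: [494.8, 393.5, 188.9]
tool_rot: [3.141, -0.005, 1.873]
force: [-0.2, 0.5, 0.2]
width: 85.3
gripper_force: 0.0
```

```bash
cat > lo.py <<'E'
from h import *
d,im=shot("top")
for n,u,v,z in(("thick",320,159,41.5),("laid",289,163,41.5)):
    try: print(n,*[np.round(x,3) for x in roller(d,im,u,v,z,240,11)])
    except Exception as e: print(n,e)
E
python3 g.py 497.9 387.7 150 1.684; python3 lo.py
```

```text
shift cm [-0.66  0.13  3.88] turn [-0.    -0.005  0.189] | eef [494.8 393.5 188.9] [ 3.141 -0.005  1.873] w 85.3 F [-0.2  0.5  0.2] t 9.2 q [-0.9   0.76  0.31  1.68 -0.32  0.75 -0.13]
thick [584.505  -5.971  41.5  ] 0.12 237.746 33.151
laid [575.407  76.956  41.5  ] 0.121 237.488 36.107
```

>>> {"api": "send_rows", "payload": {"rows": [[[-0.6,0.1,1,0,0,0.1],[-0.6,0.1,2,0,0,0.189],[-0.6,0.1,3,0,0,0.189],[-0.6,0.1,3.9,0,0,0.189],[-0.6,0.1,3.9,0,0,0.189],[-0.6,0.1,3.9,0,0,0.189]]]}}

```text
clock: 9.85
eef_pos: [500.2, 382.0, 149.0]
tool_rot: [-3.141, -0.0, 1.684]
force: [0.5, 0.6, 0.2]
width: 85.4
gripper_force: 0.0
```

```bash
python3 g.py 497.9 388.2 77 1.684; python3 - <<'E'
from h import *
for n in("scene","top"):
    d,im=shot(n); u,v=map(int,proj(d,[497.9,388.2,30])); print(n,u,v)
    x=cv2.resize(im[v-50:v+50,u-50:u+50],(390,390),interpolation=3)
    if n=="scene": a=x
    else: b=x
cv2.imwrite("pics/c5.png",cv2.convertScaleAbs(np.hstack([a,b]),alpha=1.6))
E
```

```text
shift cm [ 0.64 -0.16  7.2 ] turn [-0. -0.  0.] | eef [500.2 382.  149. ] [-3.141 -0.     1.684] w 85.4 F [0.5 0.6 0.2] t 9.85 q [-0.9   0.82  0.34  1.71 -0.39  0.68 -0.24]
scene 396 147
top 171 193
```

View pics/c5.png

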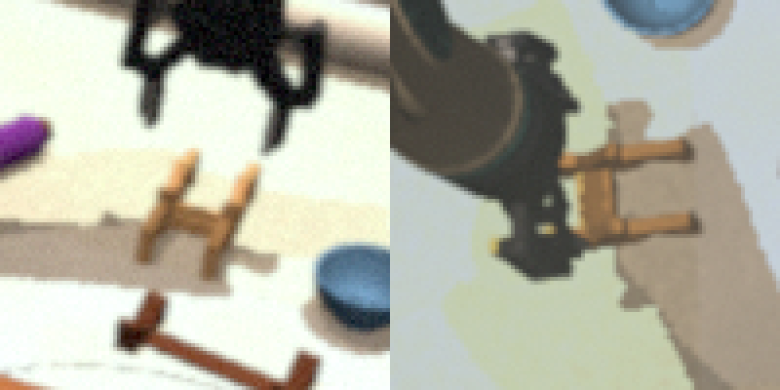

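The fingertips at crop (150,115)/(270,145) straddle the spacer's middle at (198,215), after the 6 mm correction. Descending.

>>> {"api": "send_rows", "payload": {"rows": [[[0.6,-0.2,0.5,0,0,0],[0.6,-0.2,1.5,0,0,0],[0.6,-0.2,2.5,0,0,0],[0.6,-0.2,3.5,0,0,0],[0.6,-0.2,4.5,0,0,0],[0.6,-0.2,5.5,0,0,0],[0.6,-0.2,6.3,0,0,0],[0.6,-0.2,7,0,0,0],[0.6,-0.2,7.2,0,0,0],[0.6,-0.2,7.2,0,0,0]]]}}

```text
clock: 10.95
eef_pos: [497.4, 387.8, 76.6]
tool_rot: [-3.141, 0.0, 1.684]
force: [-0.1, 0.1, -0.1]
width: 85.3
gripper_force: 0.0
```

```bash
python3 g.py 497.9 388.2 77 1.684
```

```text
shift cm [ 0.03  0.05 -0.04] turn [-0.  0. -0.] | eef [497.4 387.8  76.6] [-3.141  0.     1.684] w 85.3 F [-0.1  0.1 -0.1] t 10.95 q [-0.87  0.92  0.28  1.72 -0.43  0.56 -0.22]
```

>>> {"api": "send_rows", "payload": {"rows": [[[0,0,0,0,0,0],[0,0,0,0,0,0],[0,0,0,0,0,0],[0,0,0,0,0,0],[0,0,0,0,0,0],[0,0,0,0,0,0],[0,0,0,0,0,0]]], "grip": 255}}

```text
clock: 11.65
eef_pos: [498.1, 388.3, 77.9]
tool_rot: [3.14, -0.001, 1.684]
force: [-0.7, -0.5, 5.7]
width: 61.2
gripper_force: 66.3
```

>>> {"api": "send_rows", "payload": {"rows": [[[0,0,-0.5,0,0,0],[0,0,-1.5,0,0,0],[0,0,-2.5,0,0,0],[0,0,-4,0,0,0],[0,0,-6,0,0,0],[0,0,-8,0,0,0],[0,0,-10,0,0,0],[0,0,-11,0,0,0],[0,0,-11,0,0,0]]]}}

```text
clock: 12.55
eef_pos: [498.2, 388.5, 189.1]
tool_rot: [3.139, -0.002, 1.684]
force: [0.1, -0.3, -2.1]
width: 60.9
gripper_force: 65.7
```

```bash
python3 g.py 578 36.4 187 1.692; python3 - <<'E'
from h import *
for n in("scene","top"):
    d,im=shot(n); u,v=map(int,proj(d,[497.9,388.2,132])); print(n,u,v)
    x=cv2.resize(im[v-50:v+50,u-50:u+50],(390,390),interpolation=3)
    if n=="scene": a=x
    else: b=x
cv2.imwrite("pics/c6.png",cv2.convertScaleAbs(np.hstack([a,b]),alpha=1.6))
E
```

```text
shift cm [-35.89   3.95   0.15] turn [ 0.003 -0.002 -0.008] | eef [498.2 388.5 189.1] [ 3.139e+00 -2.000e-03  1.684e+00] w 60.9 F [ 0.1 -0.3 -2.1] t 12.55 q [-0.92  0.77  0.37  1.68 -0.37  0.76 -0.27]
scene 401 117
top 158 185
```

View pics/c6.png

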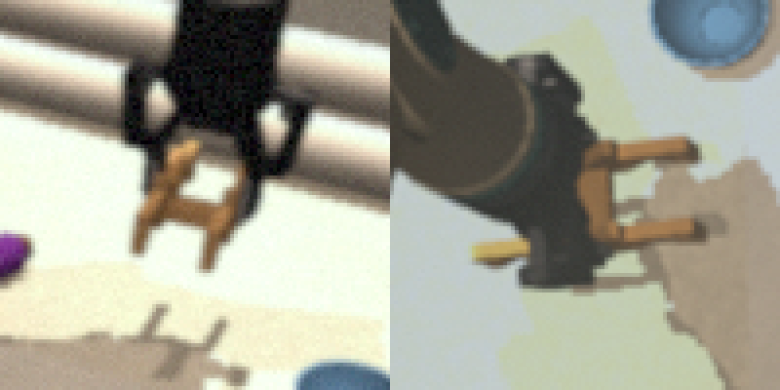

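The spacer is held level, with its arms at crop (640,150)/(655,230) in the top view. Carrying it over the cradle.

>>> {"api": "send_rows", "payload": {"rows": [[[-2,0.2,0,0,0,0],[-6,0.7,0,0,0,0],[-10,1.1,0,0,0,0],[-14,1.5,0,0,0,0],[-18,2,0,0,0,0],[-22,2.4,0,0,0,0],[-26,2.9,0,0,0,-0.004],[-30,3.3,0,0,0,-0.008],[-33.5,3.7,0,0,0,-0.008],[-35.8,3.95,0,0,0,-0.008]]]}}

```text
clock: 13.65
eef_pos: [576.8, 32.9, 185.9]
tool_rot: [-3.14, 0.002, 1.688]
force: [-0.2, -0.1, -1.7]
width: 60.9
gripper_force: 65.6
```

>>> {"api": "send_rows", "payload": {"rows": [[[0,0,0.7,0,0,0],[0,0,1.5,0,0,0],[0,0,2.2,0,0,0],[0,0,2.7,0,0,0],[0,0,2.7,0,0,0],[0,0,2.7,0,0,0]]]}}

```text
clock: 14.25
eef_pos: [576.9, 37.4, 159.7]
tool_rot: [-3.141, -0.0, 1.693]
force: [-0.2, 0.2, -2.0]
width: 60.7
gripper_force: 65.6
```

```bash
python3 g.py 578 36.4 125.5 1.692; python3 - <<'E'
from h import *
for n in("scene","top"):
    d,im=shot(n); u,v=map(int,proj(d,[578,36,80])); print(n,u,v)
    x=cv2.resize(im[v-50:v+50,u-50:u+50],(390,390),interpolation=3)
    if n=="scene": a=x
    else: b=x
cv2.imwrite("pics/c7.png",cv2.convertScaleAbs(np.hstack([a,b]),alpha=1.6))
E
```

```text
shift cm [-0.12  0.09  3.42] turn [-0.    -0.     0.001] | eef [576.9  37.4 159.7] [-3.141 -0.     1.693] w 60.7 F [-0.2  0.2 -2. ] t 14.25 q [-0.28  0.74  0.27  1.85 -0.33  0.6   0.31]
scene 371 208
top 303 156
```

View pics/c7.png

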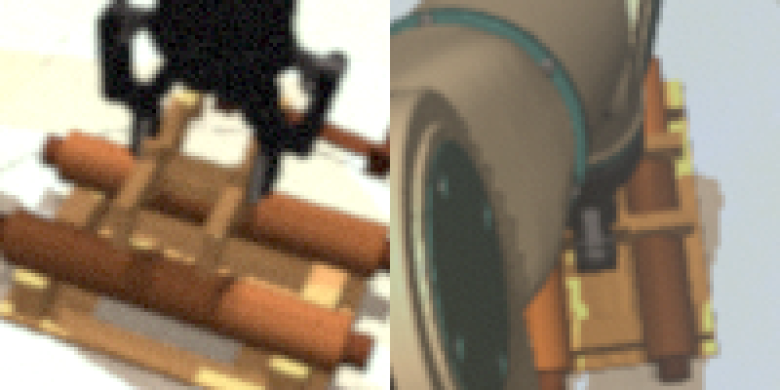

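The spacer hangs centred over both rollers, with its near ends at crop (125,235)/(215,265) over the near roller. Lowering.

>>> {"api": "send_rows", "payload": {"rows": [[[-0.1,0.1,0.6,0,0,0],[-0.1,0.1,1.2,0,0,0],[-0.1,0.1,1.8,0,0,0],[-0.1,0.1,2.3,0,0,0],[-0.1,0.1,2.7,0,0,0],[-0.1,0.1,3.0,0,0,0],[-0.1,0.1,3.0,0,0,0],[-0.1,0.1,3.0,0,0,0]]]}}

```text
clock: 15.15
eef_pos: [578.2, 35.8, 129.9]
tool_rot: [-3.142, -0.0, 1.692]
force: [0.9, 0.2, -1.1]
width: 60.8
gripper_force: 65.6
```

>>> {"api": "send_rows", "payload": {"rows": [[[0,0,0.15,0,0,0],[0,0,0.3,0,0,0],[0,0,0.4,0,0,0],[0,0,0.4,0,0,0],[0,0,0.4,0,0,0]]]}}

```text
clock: 15.65
eef_pos: [578.7, 35.1, 126.3]
tool_rot: [3.14, 0.001, 1.691]
force: [0.3, -2.1, 3.5]
width: 60.9
gripper_force: 66.1
```

>>> {"api": "send_rows", "payload": {"rows": [[[-0.05,0,0.1,0,0,0],[-0.05,0,0.2,0,0,0],[-0.05,0,0.2,0,0,0],[-0.05,0,0.2,0,0,0]]]}}

```text
clock: 16.05
eef_pos: [579.0, 34.2, 125.3]
tool_rot: [3.139, 0.001, 1.691]
force: [-1.5, -3.0, 11.6]
width: 60.8
gripper_force: 67.1
```

>>> {"api": "send_rows", "payload": {"rows": [[[0,0,0,0,0,0],[0,0,0,0,0,0],[0,0,0,0,0,0],[0,0,0,0,0,0],[0,0,0,0,0,0]]], "grip": 0}}

```text
clock: 16.55
eef_pos: [578.1, 35.6, 123.6]
tool_rot: [-3.141, -0.0, 1.692]
force: [0.5, -0.2, 0.2]
width: 85.5
gripper_force: 0.0
```

>>> {"api": "send_rows", "payload": {"rows": [[[0,0,-0.5,0,0,0],[0,0,-2,0,0,0],[0,0,-4,0,0,0],[0,0,-6,0,0,0],[0,0,-8,0,0,0],[0,0,-8,0,0,0]]]}}

```text
clock: 17.15
eef_pos: [580.1, 35.2, 207.7]
tool_rot: [3.135, 0.0, 1.692]
force: [0.4, -0.2, 0.1]
width: 85.3
gripper_force: 0.0
```

```bash
python3 g.py 512.2 -244.7 190 3.083
```

```text
shift cm [-26.97 -10.12   1.71] turn [ 0.005  0.005 -1.391] | eef [580.1  35.2 207.7] [3.135 0.    1.692] w 85.3 F [ 0.4 -0.2  0.1] t 17.15 q [-0.3   0.67  0.31  1.82 -0.3   0.69  0.29]
```

>>> {"api": "send_rows", "payload": {"rows": [[[-2,-0.8,0,0,0,-0.14],[-5,-1.9,0,0,0,-0.28],[-8,-3,0,0,0,-0.42],[-11,-4.1,0,0,0,-0.56],[-14,-5.2,0.5,0,0,-0.7],[-17,-6.4,1,0,0,-0.84],[-20,-7.5,1.5,0,0,-0.98],[-23,-8.6,1.7,0,0,-1.12],[-26,-9.7,1.7,0,0,-1.26],[-27,-10.1,1.7,0,0,-1.39]]]}}

```text
clock: 18.15
eef_pos: [508.7, -249.4, 186.8]
tool_rot: [-3.139, -0.001, 3.082]
force: [-0.8, 0.7, -1.2]
width: 85.3
gripper_force: 0.0
```

```bash
python3 g.py 512.2 -244.7 130 3.083; python3 - <<'E'
from h import *
d,im=shot("top"); d2,im2=shot("scene"); cv2.imwrite("pics/last_top.png",im)
a=cv2.resize(im[100:220,240:360],(390,390),interpolation=3); b=cv2.resize(im2[140:260,310:430],(390,390),interpolation=3)
cv2.imwrite("pics/c8.png",cv2.convertScaleAbs(np.hstack([a,b]),alpha=1.6))
for z,nm in((91.5,"rim"),(69.5,"c")): print(nm,[round(x,1) for x in proj(d,[578,36.4,z])])
E
python3 lo.py
```

```text
shift cm [-0.33  0.51  5.68] turn [-0.003 -0.001 -0.001] | eef [ 508.7 -249.4  186.8] [-3.139e+00 -1.000e-03  3.082e+00] w 85.3 F [-0.8  0.7 -1.2] t 18.15 q [ 0.5   0.67 -0.14  1.86  0.15  0.63  1.77]
rim [np.float64(303.6), np.float64(155.7)]
c [np.float64(303.9), np.float64(158.0)]
thick zero-size array to reduction operation maximum which has no identity
laid zero-size array to reduction operation maximum which has no identity
```

View pics/c8.png

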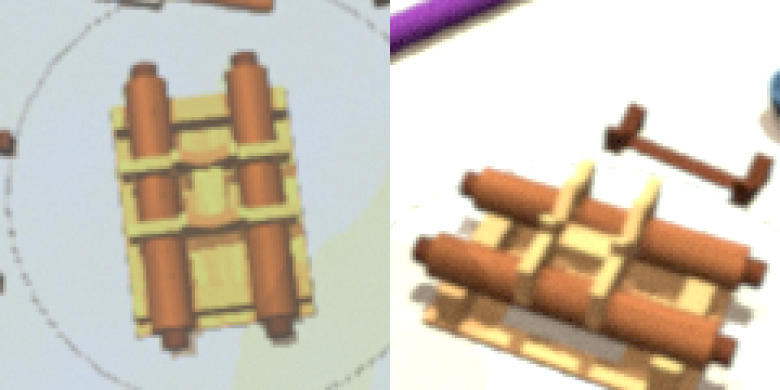

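The spacer sits level across both rollers, with battens at crop (205,155)/(210,220) in the top view. Now the slim roller.

>>> {"api": "send_rows", "payload": {"rows": [[[0,0,2,0,0,0],[0,0,4,0,0,0],[0,0,5.7,0,0,0],[0,0,5.7,0,0,0],[0,0,5.7,0,0,0]]]}}

```text
clock: 18.8
eef_pos: [511.1, -243.5, 130.1]
tool_rot: [3.141, -0.0, 3.082]
force: [0.2, -0.2, -0.1]
width: 85.4
gripper_force: 0.0
```

```bash
python3 g.py 512.2 -244.5 80 3.083
```

```text
shift cm [-0.12 -0.1   5.01] turn [ 0.001 -0.    -0.001] | eef [ 511.1 -243.5  130.1] [ 3.141 -0.     3.082] w 85.4 F [ 0.2 -0.2 -0.1] t 18.8 q [ 0.47  0.76 -0.12  1.89  0.17  0.51  1.75]
```

>>> {"api": "send_rows", "payload": {"rows": [[[-0.1,-0.1,1,0,0,0],[-0.1,-0.1,2,0,0,0],[-0.1,-0.1,3,0,0,0],[-0.1,-0.1,4,0,0,0],[-0.1,-0.1,4.7,0,0,0],[-0.1,-0.1,5,0,0,0],[-0.1,-0.1,5,0,0,0]]]}}

```text
clock: 19.5
eef_pos: [511.2, -245.8, 79.3]
tool_rot: [3.141, -0.001, 3.082]
force: [-0.5, -0.3, 0.7]
width: 85.6
gripper_force: 0.0
```

>>> {"api": "send_rows", "payload": {"rows": [[[0,0,0,0,0,0],[0,0,0,0,0,0],[0,0,0,0,0,0],[0,0,0,0,0,0],[0,0,0,0,0,0],[0,0,0,0,0,0],[0,0,0,0,0,0],[0,0,0,0,0,0],[0,0,0,0,0,0]]], "grip": 255}}

```text
clock: 20.4
eef_pos: [511.8, -244.7, 80.5]
tool_rot: [3.14, 0.0, 3.083]
force: [-0.4, 3.0, 5.7]
width: 24.0
gripper_force: 58.5
```

>>> {"api": "send_rows", "payload": {"rows": [[[0,0,-0.5,0,0,0],[0,0,-1.5,0,0,0],[0,0,-3,0,0,0],[0,0,-5,0,0,0],[0,0,-7,0,0,0],[0,0,-9,0,0,0],[0,0,-11,0,0,0],[0,0,-12,0,0,0],[0,0,-12,0,0,0]]]}}

```text
clock: 21.3
eef_pos: [512.3, -246.5, 202.0]
tool_rot: [-3.14, 0.004, 3.081]
force: [-0.0, 0.6, -0.4]
width: 24.4
gripper_force: 58.8
```

```bash
python3 g.py 578 36.4 200 3.263; python3 - <<'E'
from h import *
im=cv2.imread("pics/last_top.png"); d,_=shot("top")
hsv=cv2.cvtColor(im,cv2.COLOR_BGR2HSV).astype(int)
# thick rollers' midline (with spacer on): dark-brown pixels per row in the stack, edges by red-vs-yellow hue
for v in range(136,146,3): print(v,"".join("#" if h<=14 else "." for h in hsv[v,268:340,0]))
for v in range(172,186,4): print(v,"".join("#" if h<=14 else "." for h in hsv[v,268:340,0]))
for s in(36,):
    for x in(0,):
        c=np.array([578,36.4]);ax=np.array([.9927,.1207]);n=np.array([-.1207,.9927])
        for sx in(-31,31):
            for sy in(-68,68): print(sx,sy,np.round(proj(d,[*(c+ax*sx+n*sy),79.5]),1))
E
```

```text
shift cm [-4.86 28.63  0.17] turn [-0.002  0.003 -0.182] | eef [ 512.3 -246.5  202. ] [-3.14   0.004  3.081] w 24.4 F [-0.   0.6 -0.4] t 21.3 q [ 0.49  0.65 -0.15  1.85  0.15  0.66  1.77]
136 ...........#############..................###############....#..........
139 ...........################.................############................
142 ............#############...................############................
145 .............###########................................................
172 ........................#.#..#.................##############...........
176 ................##############...................############...........
180 .................#############...................#############..........
184 .................#############....................############..........
-31 -68 [331.6 165.1]
-31 68 [278.9 172.1]
31 -68 [328.3 142.1]
31 68 [276.1 148.9]
```

>>> {"api": "send_rows", "payload": {"rows": [[[-0.3,2,0,0,0,-0.02],[-0.8,5,0,0,0,-0.04],[-1.3,8,0,0,0,-0.06],[-1.9,11.5,0,0,0,-0.08],[-2.5,15,0,0,0,-0.1],[-3.1,18.5,0,0,0,-0.12],[-3.7,22,0,0,0,-0.14],[-4.3,25,0,0,0,-0.16],[-4.7,27.5,0,0,0,-0.182],[-4.9,28.5,0,0,0,-0.182]]]}}

```text
clock: 22.35
eef_pos: [577.1, 39.1, 198.8]
tool_rot: [3.14, -0.001, -3.015]
force: [-0.6, -0.5, -0.2]
width: 24.6
gripper_force: 58.8
```

>>> {"api": "send_rows", "payload": {"rows": [[[0,0,0.7,0,0,0],[0,0,1.5,0,0,0],[0,0,2.2,0,0,0],[0,0,2.7,0,0,0],[0,0,2.7,0,0,0],[0,0,2.7,0,0,0],[0,0,2.7,0,0,0]]]}}

```text
clock: 23.05
eef_pos: [577.6, 35.4, 173.2]
tool_rot: [3.142, 0.001, -3.02]
force: [-0.5, 0.6, -0.3]
width: 24.3
gripper_force: 58.8
```

```bash
python3 g.py 578.3 35.8 146 3.263; python3 - <<'E'
from h import *
for n in("scene","top"):
    d,im=shot(n); u,v=map(int,proj(d,[578,36,90])); print(n,u,v)
    x=cv2.resize(im[v-50:v+50,u-50:u+50],(390,390),interpolation=3)
    if n=="scene": a=x
    else: b=x
cv2.imwrite("pics/c9.png",cv2.convertScaleAbs(np.hstack([a,b]),alpha=1.6))
E
```

```text
shift cm [-0.07  0.03  2.72] turn [0.    0.001 0.   ] | eef [577.6  35.4 173.2] [ 3.142e+00  1.000e-03 -3.020e+00] w 24.3 F [-0.5  0.6 -0.3] t 23.05 q [-0.02  0.7  -0.15  1.83  0.16  0.62  1.43]
scene 372 204
top 303 155
```

View pics/c9.png

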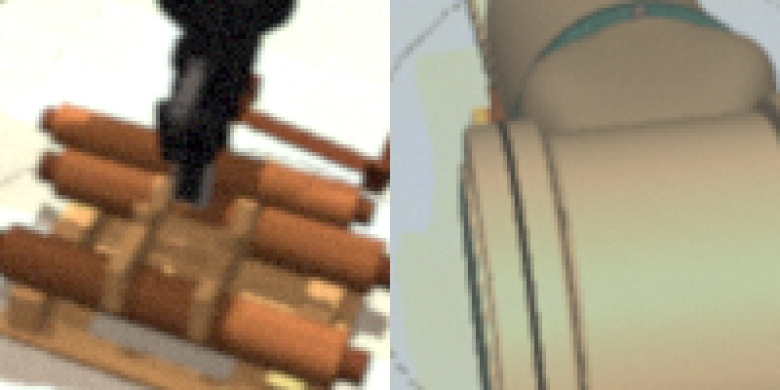

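The slim roller is held parallel to the stack, and the fingers at crop (192,190) come down between the battens (150 and 240). Lowering.

>>> {"api": "send_rows", "payload": {"rows": [[[-0.05,0,0.5,0,0,0],[-0.05,0,1,0,0,0],[-0.05,0,1.5,0,0,0],[-0.05,0,2,0,0,0],[-0.05,0,2.3,0,0,0],[-0.05,0,2.5,0,0,0],[-0.05,0,2.5,0,0,0],[-0.05,0,2.5,0,0,0]]]}}

```text
clock: 23.95
eef_pos: [578.0, 35.7, 148.0]
tool_rot: [3.142, 0.0, -3.019]
force: [0.3, 0.8, -1.2]
width: 24.7
gripper_force: 58.8
```

>>> {"api": "send_rows", "payload": {"rows": [[[0,0,0.1,0,0,0],[0,0,0.2,0,0,0],[0,0,0.25,0,0,0],[0,0,0.25,0,0,0],[0,0,0.25,0,0,0]]]}}

```text
clock: 24.45
eef_pos: [578.2, 36.1, 146.2]
tool_rot: [3.141, 0.001, -3.019]
force: [-1.1, 1.3, 5.7]
width: 24.1
gripper_force: 59.4
```

>>> {"api": "send_rows", "payload": {"rows": [[[0,0,0.05,0,0,0],[0,0,0.05,0,0,0],[0,0,0.05,0,0,0]]]}}

```text
clock: 24.75
eef_pos: [578.2, 36.1, 146.1]
tool_rot: [3.141, 0.001, -3.019]
force: [-0.9, 1.9, 8.9]
width: 24.2
gripper_force: 59.7
```

>>> {"api": "send_rows", "payload": {"rows": [[[0,0,0,0,0,0],[0,0,0,0,0,0],[0,0,0,0,0,0],[0,0,0,0,0,0],[0,0,0,0,0,0]]], "grip": 80}}

```text
clock: 25.25
eef_pos: [577.9, 35.6, 144.7]
tool_rot: [-3.142, -0.0, -3.019]
force: [0.1, 0.8, -0.5]
width: 58.7
gripper_force: 0.0
```

>>> {"api": "send_rows", "payload": {"rows": [[[0,0,-0.5,0,0,0],[0,0,-2,0,0,0],[0,0,-4,0,0,0],[0,0,-7,0,0,0],[0,0,-10,0,0,0],[0,0,-12,0,0,0],[0,-5,-12,0,0,0],[0,-10,-12,0,0,0],[0,-15,-12,0,0,0],[0,-20,-12,0,0,0]]]}}

```text
clock: 26.25
eef_pos: [602.3, -164.7, 265.5]
tool_rot: [-3.141, 0.001, -3.019]
force: [0.7, 0.9, 0.4]
width: 58.6
gripper_force: 0.0
```

```bash
python3 - <<'E'
from h import *
a=[cv2.resize(im[140:260,310:430] if n=="scene" else im[100:220,240:360],(390,390),interpolation=3) for n in("scene","top") for d,im in[shot(n)]]
cv2.imwrite("pics/c10.png",cv2.convertScaleAbs(np.hstack(a),alpha=1.6)); print(ctrl.read_state()["clock"])
d,_=shot("top"); ax=np.array([.9927,.1207])
for L in(-100,0,100): print(np.round((np.array(proj(d,[*(np.array([578,36.2])+ax*L),89.9]))-[240,100])*3.25))
E
```

```text
26.35
[224. 306.]
[207. 182.]
[191.  61.]
```

View pics/c10.png

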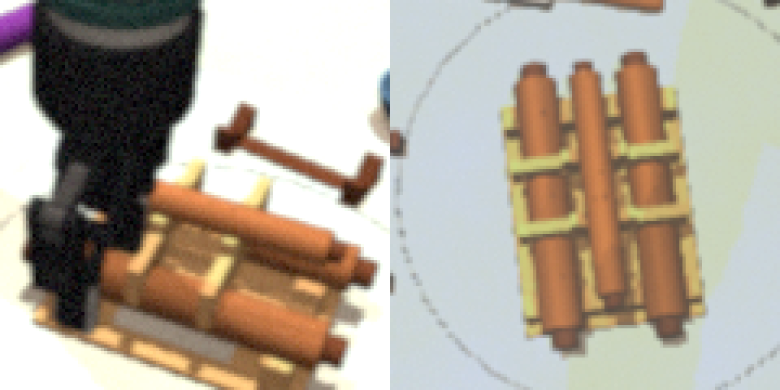

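The slim roller lies in the V: its ends at crop (193,65)/(223,305) match the predicted (191,61)/(224,306). Everything is let go and the arm is clear, so I'm handing in.

```bash
python3 -c "
from cell import ctrl
print(ctrl.finish_job())"
```

```text
the job is handed in; nothing more can be done
None
```

The stack is finished and handed in at about 26 s of the 72 s allowed: the thick roller is in the empty notches, the spacer sits level across both rollers, and the slim roller lies in its V. The last pictures agreed with the predicted positions, but no verdict came back.

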